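# Test a lantern's set of three cells with the spring probe

### The arm

A 7-joint arm with a two-finger parallel gripper is mounted at the origin on the work surface. World frame = base frame: x ahead of the robot, y to its left, z up, the work surface at z = 0. Lengths are in mm, angles in degrees, forces in N, time in s.
With the tool pointing down it reaches from about 400 to 900 mm from the base axis. Payload 5.6 kg.
Tool frame: the origin (TCP) lies on the front face of the gripper's body, between the roots of the fingers; the fingertips stand 88 mm ahead of it and the grasp point (between the pads) lies 69 mm ahead of it; x points along the fingers, z is the direction in which the jaws open and shut, and the axes are right-handed (so a half turn about x gives the same grasp; the last joint's range is limited). The gripper opens to 92 mm and grips with 3 to 60 N. Pads are 20 mm wide; open, the fingers measure 128 mm over their backs; the gripper's body (75 mm by 189 mm) begins 69 mm behind the grasp point.
Start: joints at [65.947, 26.786, -0.665, 91.828, 0.344, 61.387, -3.226], TCP at [239.127, -604.42, 302.692] pointing down, gripper open.
Joint ranges: [-144.91, 144.91], [-17.63, 115.5], [-89.93, 88.59], [15.96, 139.68], [-74.01, 254.01], [8.47, 105.57], [-167.45, 167.45]. Speed limits (degrees/s): [147.25, 147.25, 180, 180, 180, 180, 180].

### API

Orientations are given as a 3x3 rotation matrix whose columns are the frame's x, y, z axes.
In Python, from cell import arm gives the robot as it stands.
- The arm moves only by the tool apply_moves, never from a script. Its argument "plan" is a list of rows, each a list of 3 entries, a list of its own where there are three numbers: the shift along the world's x, y, z in units of 30 mm (1.0 is 30 mm), then the turn about the world's z in units of 6 degrees (1.0 is 6 degrees), then the closure in counts, from 0 (fully open) to 255 (shut). In form: [[[x, y, z], spin, grip], ...]. A call has exactly 10 rows; each row shifts and turns the commanded pose from where the row before left it; what a row does not reach is not made up. A row lasts 1/12 s, in which the tool goes at most 41.7 mm and 7.16 degrees, less where a joint would pass 70% of its speed; a pose out of reach is approached as far as the arm can. A call is refused whole if a number of a shift passes 1 or a number of a turn 1, either way. A call with a gripper value outside its range is refused whole. The fingers move at their own pace and stop on an object; "newtons" is the grip in N (left out, the last holds). Time passes only in rows, so rows that do not move let the fingers close, or fill a call up. It gives the time, the measured TCP pose, the force and the opening at its end, in the units of the state.
- arm.state(): the state, without advancing time (a new reading comes with each control period).
- arm.get_image(name): name is "scene" or "top"; returns a dict with "pixels" (420x560x3 uint8, red, green, blue), "range_z" (420x560 float32, mm along the optical axis (not along the pixel's ray), 0 where there is no reading), "fx", "fy", "cx", "cy" (pixels), "distortion" ([k1, k2, p1, p2, k3] as OpenCV has them; the pictures are not rectified), "rvec" (rotation vector, rad) and "tvec" (3), from world to camera coordinates, as OpenCV has them. Camera axes: x right, y down, z forward; pixel columns grow to the right and rows downward; lengths in mm; the calibration is good to about 2 mm. A picture is of the moment at which its call begins.
- arm.close_job(): hands the job in, once; it reports no verdict.
The state is a dict: "time": time; "joint_positions": joint angles; "joint_vel": joint speeds; "effort": joint torques, N m; "position": TCP position; "ee_rot": TCP orientation; "force": force on the tool from outside, world axes, zero at the start; "ft_torque": the same for the moment, N m; "width": finger opening in mm.
Only numpy, scipy, OpenCV 4.12 (cv2) and the standard library are available. Lean on these libraries where they do the work, as an engineer would, in place of code of your own. Each camera call takes 0.05 s, during which the arm holds its last target. There are 200 camera calls.

### The job

The lantern takes three cells: one already stands in the wooden tray of the battery tester, so stand two more beside it, upright in the tray, and leave the fourth standing on the ledge. Then take the yellow spring probe out of its stand and hold its tip on the brass contact inside the red ring on the tester's sloping face, square to that face and pressed lightly, so that the probe's plunger is about half-way in. Finish while still holding the probe there, and leave the cups and the purple gift tin where they are.

Things in the scene. Friction and masses are not known exactly. Their poses are not given: they have to be found in the camera images.
- cell_1_center (a point): D-size battery cell, orange and black with steel ends: upright cylinder 33 mm in diameter, about 60 mm high, 140 g, standing on its flat end. The point is its centre, 30 mm above its underside; z runs up along its axis. Starts on the ledge.
- cell_2_center (a point): D-size battery cell, orange and black with steel ends: upright cylinder 33 mm in diameter, about 60 mm high, 140 g, standing on its flat end. The point is its centre, 30 mm above its underside; z runs up along its axis. Starts on the ledge.
- cell_3_center (a point): D-size battery cell, orange and black with steel ends: upright cylinder 33 mm in diameter, about 60 mm high, 140 g, standing on its flat end. The point is its centre, 30 mm above its underside; z runs up along its axis. Starts on the ledge.
- cell_4_center (a point): D-size battery cell, orange and black with steel ends: upright cylinder 33 mm in diameter, about 60 mm high, 140 g, standing on its flat end. The point is its centre, 30 mm above its underside; z runs up along its axis. Starts in the tester's tray.
- tester: Fixed battery tester: wooden tray on the robot's side, grey console behind. Origin on the ledge where they meet, mid-width; x points from tray to console, y along the tray, z up. Tray: x -120 to 0, y -110 to 110 mm, floor top 6 mm and rim top 16 mm above the ledge, rim 5 mm thick. Console: x 0 to 100, y -60 to 60 mm, its face rising at 20 degrees from 45 mm high at the tray to 80 mm at the back
- spot (a point): Centre of the top of the fixed, rigid brass contact on the tester's sloping face: a disc 22 mm in diameter, 2 mm proud, inside a red ring 38 mm across; about 64 mm above the ledge. Own z is the outward normal of the face (20 degrees from vertical, leaning towards the tray), y runs level along the tester's y
- probe_grip (a point): Middle of the yellow probe's round handle, 26 mm in diameter, 84 mm long; the top end is 45 mm above. 44 mm below this point is the black collar (38 mm across, 6 mm thick) on which it hangs in its stand; under it a steel barrel (18 mm across, 30 mm long) and the brass plunger. Own z: the probe's axis, from tip to handle. The tip, plunger out, is 100 mm from here along -z. 130 g
- probe_tip (a point): Rounded tip (10 mm across) of the probe's brass plunger, at its end; z along the probe's axis towards the handle
- plunger (a joint): How far the probe's plunger is pushed in, m: 0 = fully out, 0.010 = fully in. Spring: about 1.2 N to start it, 4.2 N at half-way (0.005), 7.2 N fully in
- stand: Dark wooden block 66 x 66 mm, 60 mm high, fixed to the ledge, with an upright 21 mm hole through its middle in which the probe hangs, handle up. Origin under its centre, z up. Lift the probe straight up by at least 60 mm to draw it
- cup_a: White ceramic cup without handle, 72 mm across the rim, 75 mm high, standing on the ledge. Origin under its centre, z up. Bystander: leave it alone
- cup_b: Blue ceramic cup without handle, 72 mm across the rim, 75 mm high, standing on the ledge. Origin under its centre, z up. Bystander: leave it alone
- gift_tin_center (a point): Purple tin gift box with a lilac ribbon, 84 x 114 mm, 62 mm high, beyond the tester. The point is its centre. Bystander: leave it alone
Not all that is in view belongs to the job. There is more than one size of the part that bears probe_grip; the job needs the largest.

How it is judged (in metres and radians):
On the way, in this order (a step that is already met when the one before it is completed fails the run):
1. three cells stand in the tray, let go, and the fourth stands on the ledge (((angle between each of cell_2_center, cell_3_center, cell_4_center, cell_1_center's own z axis and vertical below 0.1 rad and x of cell_2_center in the frame of tester between -0.108 and -0.012 m and y of cell_2_center in the frame of tester between -0.098 and 0.098 m and z of cell_2_center in the frame of tester between 0.0335 and 0.04 m and x of cell_3_center in the frame of tester between -0.108 and -0.012 m and y of cell_3_center in the frame of tester between -0.098 and 0.098 m and z of cell_3_center in the frame of tester between 0.0335 and 0.04 m and x of cell_4_center in the frame of tester between -0.108 and -0.012 m and y of cell_4_center in the frame of tester between -0.098 and 0.098 m and z of cell_4_center in the frame of tester between 0.0335 and 0.04 m and z of cell_1_center in the frame of tester between 0.026 and 0.0335 m) or (angle between each of cell_1_center, cell_3_center, cell_4_center, cell_2_center's own z axis and vertical below 0.1 rad and x of cell_1_center in the frame of tester between -0.108 and -0.012 m and y of cell_1_center in the frame of tester between -0.098 and 0.098 m and z of cell_1_center in the frame of tester between 0.0335 and 0.04 m and x of cell_3_center in the frame of tester between -0.108 and -0.012 m and y of cell_3_center in the frame of tester between -0.098 and 0.098 m and z of cell_3_center in the frame of tester between 0.0335 and 0.04 m and x of cell_4_center in the frame of tester between -0.108 and -0.012 m and y of cell_4_center in the frame of tester between -0.098 and 0.098 m and z of cell_4_center in the frame of tester between 0.0335 and 0.04 m and z of cell_2_center in the frame of tester between 0.026 and 0.0335 m) or (angle between each of cell_1_center, cell_2_center, cell_4_center, cell_3_center's own z axis and vertical below 0.1 rad and x of cell_1_center in the frame of tester between -0.108 and -0.012 m and y of cell_1_center in the frame of tester between -0.098 and 0.098 m and z of cell_1_center in the frame of tester between 0.0335 and 0.04 m and x of cell_2_center in the frame of tester between -0.108 and -0.012 m and y of cell_2_center in the frame of tester between -0.098 and 0.098 m and z of cell_2_center in the frame of tester between 0.0335 and 0.04 m and x of cell_4_center in the frame of tester between -0.108 and -0.012 m and y of cell_4_center in the frame of tester between -0.098 and 0.098 m and z of cell_4_center in the frame of tester between 0.0335 and 0.04 m and z of cell_3_center in the frame of tester between 0.026 and 0.0335 m) or (angle between each of cell_1_center, cell_2_center, cell_3_center, cell_4_center's own z axis and vertical below 0.1 rad and x of cell_1_center in the frame of tester between -0.108 and -0.012 m and y of cell_1_center in the frame of tester between -0.098 and 0.098 m and z of cell_1_center in the frame of tester between 0.0335 and 0.04 m and x of cell_2_center in the frame of tester between -0.108 and -0.012 m and y of cell_2_center in the frame of tester between -0.098 and 0.098 m and z of cell_2_center in the frame of tester between 0.0335 and 0.04 m and x of cell_3_center in the frame of tester between -0.108 and -0.012 m and y of cell_3_center in the frame of tester between -0.098 and 0.098 m and z of cell_3_center in the frame of tester between 0.0335 and 0.04 m and z of cell_4_center in the frame of tester between 0.026 and 0.0335 m)) and contact force between the fingers and cell_1 below 0.05 N and contact force between the fingers and cell_2 below 0.05 N and contact force between the fingers and cell_3 below 0.05 N and contact force between the fingers and cell_4 below 0.05 N), for 0.2 s.
2. then the probe is lifted out of its stand by the gripper (contact force between the fingers and probe above 1 N and z of probe_grip in the frame of stand above 0.15 m), for 0.1 s.
At the end, for the whole second after the job is handed in: Probe still gripped, tip within 10 mm of the contact's centre, axis within 8 degrees of square to the face, plunger 2 to 8.5 mm in (force 1 to 10 N); exactly three cells upright (0.1 rad) on the tray floor, not touched by the fingers, the fourth upright on the ledge (all of step 1 and contact force between the fingers and probe above 1 N and distance between probe_tip and spot below 0.01 m and angle between the z axis of probe_grip and the z axis of spot, either way round below 0.14 rad and contact force between probe and tester between 1 and 10 N and value of joint plunger between 0.002 and 0.0085 m); the arm keeps its last pose, push and grip.
It fails at once if a cup or the gift tin moved by more than 30 mm (distance of any of cup_a, cup_b, gift_tin_center from where it was at the start of the episode above 0.03 m).
It fails at once if the probe jammed hard (over 20 N) against the tester (contact force between probe and tester above 20 N).
It also fails if it takes over 64 s, if anything falls off the work surface, if the arm or the gripper's body presses on something with over 40 N, if the wrist force passes 120 N, or if a joint passes its speed limit or range.

## Working session

There is one attempt and no reset: what is moved stays moved. The work goes in short steps, Python scripts to look and compute and a tool call to move; the robot and the scene stay as the last step left them, time stands still between calls to the robot, and variables do not carry over. Pictures are saved under pics/ and viewed, about 8 in all and at most 12, crops included, and the job is handed in when it is done.

Besides the shell and the picture viewer there is one more tool, called by a JSON object that holds its "fn" and its "kwargs". apply_moves: Moves the arm, as the interface text tells. Its arguments: {"type":"object","properties":{"plan":{"type":"array","items":{"type":"array"}},"newtons":{"type":"number"}},"required":["plan"]}

```bash
mkdir -p pics; ls; cat > h.py <<'E'
import numpy as np, cv2
from cell import arm
def cap(n):
    d=arm.get_image(n); d['K']=np.array([[d['fx'],0,d['cx']],[0,d['fy'],d['cy']],[0,0,1.]])
    d['D']=np.array(d['distortion'],float); d['R']=cv2.Rodrigues(np.array(d['rvec'],float))[0]; d['t']=np.array(d['tvec'],float).ravel()
    return d
def save(d,f,crop=None,s=1):
    p=d['pixels'][:,:,::-1]
    if crop: x0,y0,x1,y1=crop; p=p[y0:y1,x0:x1]
    cv2.imwrite('pics/'+f,cv2.resize(p,None,fx=s,fy=s,interpolation=cv2.INTER_CUBIC))
def onplane(d,uv,z):
    n=cv2.undistortPoints(np.array(uv,float).reshape(-1,1,2),d['K'],d['D']).reshape(-1,2)
    r=np.c_[n,np.ones(len(n))]@d['R']; c=-d['R'].T@d['t']
    return c+r*((z-c[2])/r[:,2])[:,None]
def cloud(d):
    H,W=d['range_z'].shape; u,v=np.meshgrid(np.arange(W),np.arange(H))
    n=cv2.undistortPoints(np.stack([u,v],-1).reshape(-1,1,2).astype(float),d['K'],d['D']).reshape(H,W,2)
    z=d['range_z'].astype(float); P=np.dstack([n*z[...,None],z])
    return (P-d['t'])@d['R']
E
python3 - <<'E'
from h import *
print(arm.state())
for n in('scene','top'):
    d=cap(n); save(d,n+'0.png',s=1.4); print(n,-d['R'].T@d['t'],d['R'][2],d['fx'])
E
```

```text
pics
{'time': 0.0, 'joint_positions': array([65.94900655, 26.8356161 , -0.66461258, 91.87907954,  0.34277491,
       61.38705016, -3.22748254]), 'joint_vel': array([ 0.01302194, -0.00372982, -0.01501741, -0.02556239,  0.02830017,
       -0.11148083,  0.00877674]), 'effort': array([-3.85894282e-04, -5.20584404e+01, -1.26501586e-02, -2.43755919e+01,
       -5.66752930e-02,  1.70720281e-02,  1.98731500e-04]), 'position': array([ 238.93966175, -604.04006524,  301.75786367]), 'ee_rot': array([[-7.40162628e-04,  9.29896993e-01,  3.67819296e-01],
       [ 1.57607342e-03,  3.67820025e-01, -9.29895664e-01],
       [-9.99998484e-01, -1.08563802e-04, -1.73783257e-03]]), 'force': array([-0.07592949,  0.11769735, -0.29698336]), 'ft_torque': array([-0.01787638, -0.04650512,  0.03117175]), 'width': 92.16000038919573}
scene [1302.11901508 -464.66083312  648.58936391] [-0.69238068  0.48112461 -0.53770634] 393.24159664710567
top [ 437.88923237    8.4440264  1127.11996133] [ 0.13066787  0.00885643 -0.99138664] 456.1350380306384
```

View pics/scene0.png

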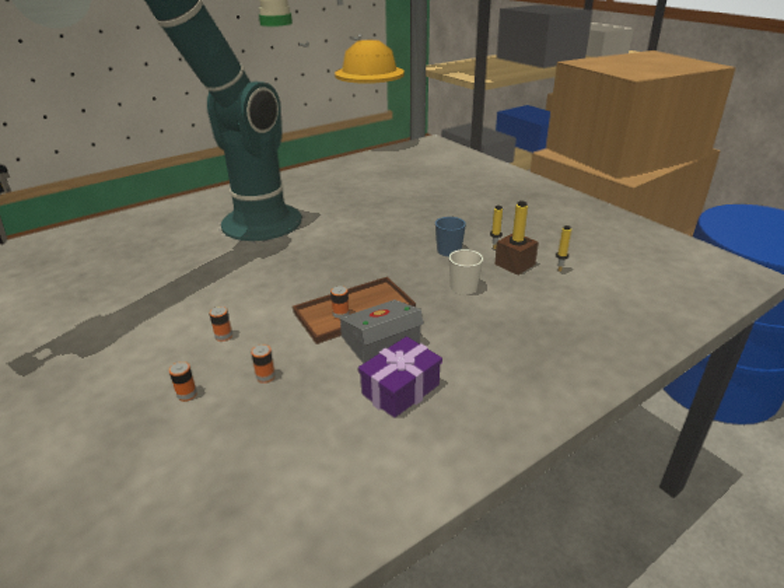

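View pics/top0.png

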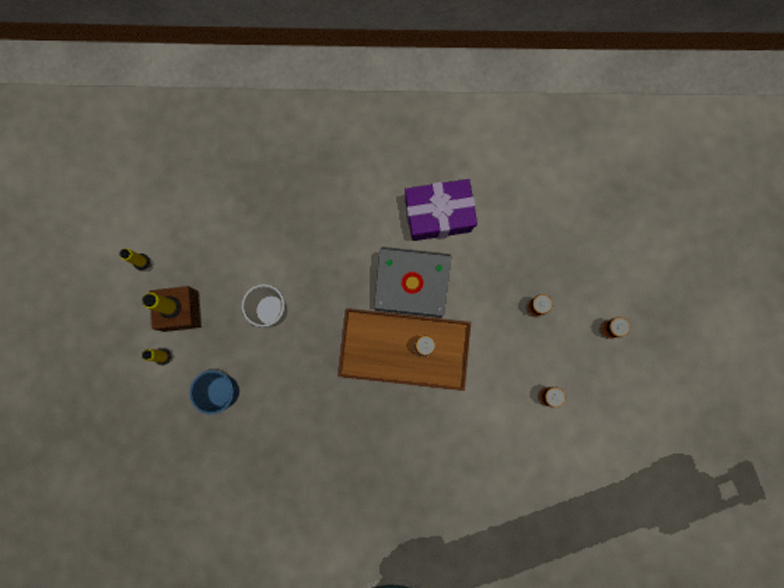

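Top view (1.4x pixels): loose cells are at (540,305), (618,327) and (552,397), and the tray cell is at (425,346). The contact ring is at (412,283), the cups at (263,305) and (213,391), and the tin at (441,209). There are three yellow probes, at (160,303) in the wooden block, (135,258) and (155,355). The one in the block looks largest and is the one described as hanging in the stand. I'll confirm it in a crop and measure everything.

```bash
python3 - <<'E'
from h import *
np.set_printoptions(precision=1,suppress=True)
d=cap('top'); P=cloud(d); hsv=cv2.cvtColor(d['pixels'],cv2.COLOR_RGB2HSV)
h,s,v=hsv[...,0],hsv[...,1],hsv[...,2]; Z=P[...,2]
def comps(m,name,amin=15):
    m=cv2.morphologyEx(m.astype(np.uint8),cv2.MORPH_OPEN,np.ones((2,2)))
    n,l,st,c=cv2.connectedComponentsWithStats(m)
    for i in range(1,n):
        if st[i,4]>=amin:
            q=P[l==i]; q=q[np.isfinite(q).all(1)]
            print(name,'px',c[i],'n',st[i,4],'mean',q.mean(0),'med',np.median(q,0),'min',q.min(0),'max',q.max(0))
X=P[...,0]
ws=(X>200)&(X<900)
comps((Z>52)&(Z<68)&ws&(s<90),'top60')
comps((h>20)&(h<35)&(s>120)&ws,'yellow')
comps((Z>100)&(Z<250)&ws,'tall',5)
comps(((h<6)|(h>174))&(s>180)&(Z>40)&ws,'red',8)
comps((h>5)&(h<20)&(s>100)&(Z<25)&(v>50)&ws,'tray',300)
comps((Z>56)&(Z<64)&(h<20)&(s>60)&ws,'stand',100)
m=(((h>3)&(h<20)&(s>90)&(v>40)&(Z<25)&ws)).astype(np.uint8)
m=cv2.morphologyEx(m,cv2.MORPH_OPEN,np.ones((3,3)))
n,l,st,c=cv2.connectedComponentsWithStats(m); i=1+st[1:,4].argmax()
pts=np.argwhere(l==i)[:,::-1].astype(float)
xy=onplane(d,pts,16)[:,:2].astype(np.float32); print('tray rect',cv2.minAreaRect(xy),cv2.boxPoints(cv2.minAreaRect(xy)))
# console face plane
b=(s<60)&(Z>42)&(Z<85)&(np.hypot(X-0,0)>0)
u0,v0=265,180
sub=np.zeros_like(b); sub[174:228,266:324]=1
q=P[b&sub.astype(bool)]; A=np.c_[q[:,:2],np.ones(len(q))]; k=np.linalg.lstsq(A,q[:,2],rcond=None)[0]
nn=np.array([-k[0],-k[1],1]); nn/=np.linalg.norm(nn); print('face normal',nn,np.degrees(np.arccos(nn[2])),np.degrees(np.arctan2(nn[1],nn[0])),len(q))
rect=cv2.minAreaRect(q[:,:2].astype(np.float32)); print('console rect',rect)
save(d,'crop1.png',(70,160,210,310),4)
e=cap('scene'); save(e,'crop2.png',(300,130,430,210),5)
E
python3 -c "
import cv2,numpy as np
a=cv2.imread('pics/crop1.png');b=cv2.imread('pics/crop2.png');
b=cv2.resize(b,(480,295));a=cv2.resize(a,(320,343));o=np.zeros((343,800,3),np.uint8);o[:,:320]=a;o[:295,320:]=b;cv2.imwrite('pics/crop.png',o)"
```

```text
top60 px [315.1 148.3] n 487 mean [737.3 -73.6  64.8] med [737.9 -73.6  63.2] min [ 437.9 -139.2   -0.5] max [ 781.7    8.4 1127.1]
top60 px [279.5 203.7] n 329 mean [602.7   9.3  59.1] med [602.   10.1  59.3] min [579.4 -20.9  49.1] max [629.   34.   70.5]
top60 px [309.9 207. ] n 329 mean [595.  -62.4  65.6] med [595.7 -63.6  58.4] min [437.9 -92.2  -3.7] max [ 620.6    8.4 1127.1]
top60 px [181.9 210. ] n 27 mean [584.7 241.7  49.9] med [584.5 243.4  51.2] min [574.8 230.4  39.3] max [592.6 250.5  58.3]
top60 px [388.4 217.5] n 117 mean [ 573.4 -245.9   64.9] med [ 574.8 -246.5   59.8] min [ 437.9 -275.9   -1.9] max [ 588.2    8.4 1127.1]
top60 px [443.7 233.8] n 119 mean [ 538.2 -375.5   58.4] med [ 537.7 -374.8   60.4] min [ 525.8 -410.2   -1.5] max [ 553.5 -361.1   66. ]
top60 px [304.2 247.6] n 75 mean [499.5 -50.1  64.6] med [500.6 -49.5  65.9] min [487.5 -63.    1. ] max [510.4 -37.7  71.1]
top60 px [397.4 284.3] n 127 mean [ 419.3 -266.9   54.8] med [ 419.9 -264.9   59.8] min [ 404.8 -295.6   -3.8] max [ 433.8 -252.5   64.9]
yellow px [ 98.  185.8] n 121 mean [636.1 437.2  
[... 890 characters left out ...]
ed [605.7 -26.2  62.1] min [588.8 -44.1  51.3] max [620.7 -10.7  69.3]
tray px [289.1 250.3] n 4256 mean [495.6 -16.2  12.4] med [494.5 -13.3   6.6] min [ 427.8 -132.2   -5. ] max [ 565.1   95.7 1127.1]
stand px [124.9 221.1] n 481 mean [554.8 372.3  59.6] med [548.1 367.9  60. ] min [522.6 343.8  -1.4] max [593.9 427.8 149.3]
tray rect ((498.74591064453125, -14.787185668945312), (220.33795166015625, 120.25508117675781), 84.68182373046875) [[ 428.7 -118.9]
 [ 548.4 -130.1]
 [ 568.8   89.3]
 [ 449.1  100.5]]
face normal [-0.3  0.   1. ] 18.090121117157956 174.80494237146914 1978
console rect ((613.3887939453125, -25.361679077148438), (119.93848419189453, 105.88706970214844), 84.8791732788086)
```

View pics/crop.png

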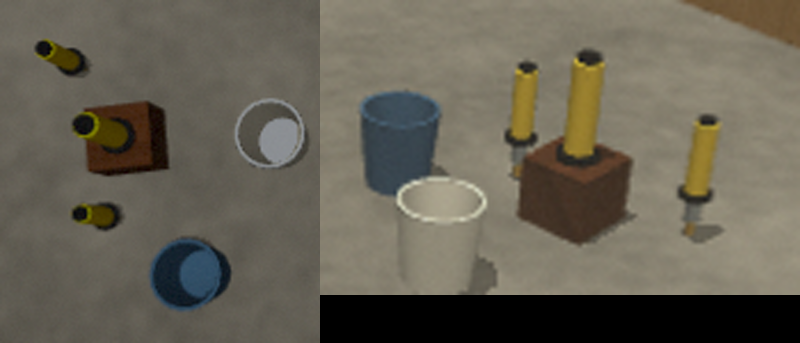

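The crop shows the probe in the block is clearly longer and thicker than the two loose ones on either side, and it is the only one hanging in the stand, so that is the one to take. The tool can only turn about vertical, so I'll tilt the probe about 20° later by pivoting it in a light grip against the stand's hole. Cells first, starting with A at (574,-246).

{"fn": "apply_moves", "kwargs": {"plan": [[[0.9, 0.95, -0.2], -0.45, 0], [[0.9, 0.95, -0.2], -0.45, 0], [[0.9, 0.95, -0.2], -0.45, 0], [[0.9, 0.95, -0.2], -0.45, 0], [[0.9, 0.95, -0.2], -0.45, 0], [[0.9, 0.95, -0.2], -0.45, 0], [[0.9, 0.95, -0.2], -0.45, 0], [[0.9, 0.95, -0.2], -0.45, 0], [[0.9, 0.95, -0.2], -0.45, 0], [[0.9, 0.95, -0.2], -0.45, 0]], "newtons": 20}}

```text
time: 1.03
position: [510.1, -317.9, 242.4]
ee_rot: [[-0.0, 0.995, -0.097], [-0.0, -0.097, -0.995], [-1.0, -0.0, 0.0]]
force: [0.6, -0.5, 0.1]
width: 92.3
```

```bash
python3 - <<'E'
from h import *
np.set_printoptions(precision=1,suppress=True)
# probe top cap + collar/stand refinement from the saved top view
d=cap('top'); P=cloud(d); v=d['pixels'].max(2); X,Y,Z=P[...,0],P[...,1],P[...,2]
m=(Z>140)&(Z<156)&(abs(X-556)<30)&(abs(Y-372)<40)
q=P[m]; print('cap',len(q),np.median(q,0),(q.min(0)+q.max(0))/2)
m=(Z>56)&(Z<63)&(abs(X-556)<50)&(abs(Y-372)<50)
print('stand',cv2.minAreaRect(P[m][:,:2].astype(np.float32)))
m=(Z>63)&(Z<72)&(abs(X-556)<50)&(abs(Y-372)<50); print('collar', cv2.minEnclosingCircle(P[m][:,:2].astype(np.float32)),np.median(P[m],0))
s=arm.state(); print(s['position'],s['ee_rot'],s['joint_positions'])
E
```

```text
cap 116 [558.9 377.2 152.3] [558.9 381.  148.1]
stand ((559.5239868164062, 379.9260559082031), (66.4464340209961, 66.68269348144531), 7.089667797088623)
collar ((559.8343505859375, 377.6172790527344), 36.56435012817383) [553.7 372.6  65.5]
[ 516.2 -309.1  241.2] [[ 0.   1.  -0.1]
 [ 0.  -0.1 -1. ]
 [-1.   0.  -0. ]] [ 29.6  26.1  -2.2 101.8   0.8  52.1 -67.9]
```

{"fn": "apply_moves", "kwargs": {"plan": [[[0.6, 0.6, 0], 0, 0], [[0.6, 0.6, 0], 0, 0], [[0.6, 0.6, 0], 0, 0], [[0.37, 0.63, -0.1], 0, 0], [[0, 0, -0.8], 0, 0], [[0, 0, -0.8], 0, 0], [[0, 0, -0.8], 0, 0], [[0, 0, -0.5], 0, 0], [[0, 0, 0], 0, 0], [[0, 0, 0], 0, 0]]}}

```text
time: 1.92
position: [573.8, -246.6, 152.0]
ee_rot: [[-0.002, 0.996, -0.094], [0.001, -0.094, -0.996], [-1.0, -0.002, -0.0]]
force: [-0.1, 0.1, 0.8]
width: 91.9
```

{"fn": "apply_moves", "kwargs": {"plan": [[[0, 0, -0.8], 0, 0], [[0, 0, -0.7], 0, 0], [[0, 0, 0], 0, 0], [[0, 0, 0], 0, 200], [[0, 0, 0], 0, 200], [[0, 0, 0], 0, 200], [[0, 0, 0], 0, 200], [[0, 0, 0], 0, 200], [[0, 0, 0], 0, 200], [[0, 0, 0], 0, 200]]}}

```text
time: 2.75
position: [574.4, -246.6, 108.1]
ee_rot: [[0.0, 0.996, -0.094], [-0.0, -0.094, -0.996], [-1.0, 0.0, 0.0]]
force: [0.4, 0.2, -0.3]
width: 47.2
```

{"fn": "apply_moves", "kwargs": {"plan": [[[0, 0, 0], 0, 200], [[0, 0, 0], 0, 200], [[0, 0, 0], 0, 200], [[0, 0, 0], 0, 200], [[0, 0, 0.6], 0, 200], [[0, 0, 1], 0, 200], [[0, 0.3, 1], 0, 200], [[-0.1, 0.6, 0.7], 0, 200], [[-0.1, 0.8, 0], 0, 200], [[-0.2, 0.8, 0], 0, 200]]}}

```text
time: 3.58
position: [563.0, -171.7, 208.4]
ee_rot: [[0.004, 0.995, -0.096], [-0.001, -0.096, -0.995], [-1.0, 0.004, 0.001]]
force: [0.5, 0.2, -1.4]
width: 32.5
```

{"fn": "apply_moves", "kwargs": {"plan": [[[-0.2, 0.9, 0], 0, 200], [[-0.2, 0.9, 0], 0, 200], [[-0.2, 0.9, 0], 0, 200], [[-0.2, 0.9, 0], 0, 200], [[-0.2, 0.9, 0], 0, 200], [[-0.12, 0.9, 0], 0, 200], [[-0.1, 0.58, 0], 0, 200], [[0, 0, -0.6], 0, 200], [[0, 0, -0.8], 0, 200], [[0, 0, -0.8], 0, 200]]}}

```text
time: 4.42
position: [526.0, 8.2, 140.5]
ee_rot: [[0.002, 0.996, -0.093], [-0.0, -0.093, -0.996], [-1.0, 0.002, 0.0]]
force: [0.4, 0.2, -0.5]
width: 32.8
```

{"fn": "apply_moves", "kwargs": {"plan": [[[0, 0, -0.4], 0, 200], [[0, 0, -0.4], 0, 200], [[0, 0, -0.1], 0, 200], [[0, 0, 0], 0, 200], [[0, 0, 0], 0, 140], [[0, 0, 0], 0, 140], [[0, 0, 0], 0, 140], [[0, 0, 0], 0, 140], [[0, 0, 0.2], 0, 140], [[0, 0, 0.6], 0, 140]]}}

```text
time: 5.25
position: [524.2, 7.8, 136.4]
ee_rot: [[-0.004, 0.996, -0.094], [-0.0, -0.094, -0.996], [-1.0, -0.004, 0.001]]
force: [-0.1, -0.0, 0.0]
width: 41.4
```

{"fn": "apply_moves", "kwargs": {"plan": [[[0, 0, 0.8], 0, 140], [[0, 0, 0.8], 0, 0], [[0, -0.3, 0.7], 0, 0], [[-0.3, -0.8, 0.1], 0, 0], [[-0.4, -1, 0], 0, 0], [[-0.4, -1, 0], 0, 0], [[-0.4, -1, 0], 0, 0], [[-0.4, -1, 0], 0, 0], [[-0.4, -1, 0], 0, 0], [[-0.4, -1, 0], 0, 0]]}}

```text
time: 6.08
position: [443.9, -206.5, 210.4]
ee_rot: [[0.001, 0.996, -0.094], [-0.0, -0.094, -0.996], [-1.0, 0.001, 0.0]]
force: [0.4, -0.4, -0.6]
width: 92.0
```

```bash
python3 - <<'E'
from h import *
np.set_printoptions(precision=1,suppress=True)
print(arm.state()['position'])
d=cap('scene'); save(d,'s1.png',(90,170,330,310),3.2)
d=cap('top'); P=cloud(d); Z=P[...,2]; hsv=cv2.cvtColor(d['pixels'],cv2.COLOR_RGB2HSV)
m=((Z>52)&(Z<72)&(hsv[...,1]<90)&(P[...,0]<548)&(P[...,0]>300)).astype(np.uint8)
n,l,st,c=cv2.connectedComponentsWithStats(m)
for i in range(1,n):
    if st[i,4]>40: print(c[i],st[i,4],np.median(P[l==i],0))
E
```

```text
[ 443.9 -206.5  210.4]
[280.1 235.1] 116 [527.6   6.7  65.8]
[442.7 233.8] 97 [ 537.7 -372.7   60. ]
[303.5 246.5] 118 [501.9 -48.3  66.3]
```

View pics/s1.png

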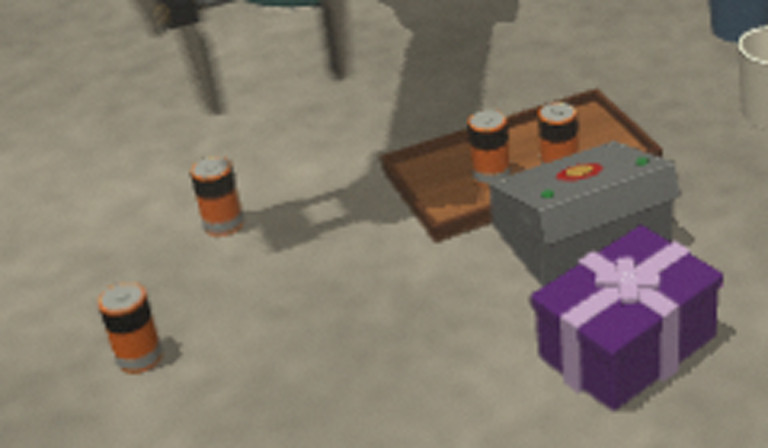

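The crop shows two cells upright in the tray (488,120) and (558,110), and two still on the ledge. Now for cell C.

{"fn": "apply_moves", "kwargs": {"plan": [[[-0.4, -0.8, 0], 0, 0], [[-0.3, -0.8, 0], 0, 0], [[-0.13, -0.4, -0.2], 0, 0], [[0, 0, -0.8], 0, 0], [[0, 0, -0.8], 0, 0], [[0, 0, -0.8], 0, 0], [[0, 0, -0.6], 0, 0], [[0, 0, -0.2], 0, 0], [[0, 0, 0], 0, 0], [[0, 0, 0], 0, 200]]}}

```text
time: 7.02
position: [420.3, -264.9, 108.2]
ee_rot: [[0.001, 0.996, -0.094], [-0.0, -0.094, -0.996], [-1.0, 0.001, 0.0]]
force: [-0.3, -0.7, 1.0]
width: 86.9
```

{"fn": "apply_moves", "kwargs": {"plan": [[[0, 0, 0], 0, 200], [[0, 0, 0], 0, 200], [[0, 0, 0], 0, 200], [[0, 0, 0], 0, 200], [[0, 0, 0], 0, 200], [[0, 0, 0], 0, 200], [[0, 0, 0], 0, 200], [[0, 0, 0], 0, 200], [[0, 0, 0], 0, 200], [[0, 0, 0], 0, 200]]}}

```text
time: 7.85
position: [419.8, -264.8, 107.7]
ee_rot: [[-0.0, 0.996, -0.094], [0.0, -0.094, -0.996], [-1.0, -0.0, -0.0]]
force: [-0.1, 1.9, 2.7]
width: 32.9
```

{"fn": "apply_moves", "kwargs": {"plan": [[[0, 0, 0], 0, 200], [[0, 0, 0.6], 0, 200], [[0, 0, 1], 0, 200], [[0, 0.3, 1], 0, 200], [[0.1, 0.7, 0.7], 0, 200], [[0.2, 0.9, 0], 0, 200], [[0.2, 0.9, 0], 0, 200], [[0.2, 0.9, 0], 0, 200], [[0.2, 0.9, 0], 0, 200], [[0.2, 0.9, 0], 0, 200]]}}

```text
time: 8.68
position: [452.6, -99.1, 206.6]
ee_rot: [[0.0, 0.995, -0.095], [-0.0, -0.095, -0.995], [-1.0, 0.0, 0.0]]
force: [1.0, 0.5, -1.4]
width: 33.1
```

{"fn": "apply_moves", "kwargs": {"plan": [[[0.2, 0.9, 0], 0, 200], [[0.2, 0.9, 0], 0, 200], [[0.2, 0.9, 0], 0, 200], [[0.2, 0.9, 0], 0, 200], [[0.2, 0.9, 0], 0, 200], [[0.02, 0.8, 0], 0, 200], [[0, 0, -0.7], 0, 200], [[0, 0, -0.8], 0, 200], [[0, 0, -0.7], 0, 200], [[0, 0, 0], 0, 200]]}}

```text
time: 9.52
position: [480.9, 58.4, 137.2]
ee_rot: [[-0.007, 0.996, -0.094], [-0.001, -0.094, -0.996], [-1.0, -0.007, 0.002]]
force: [0.5, -0.5, -2.4]
width: 32.7
```

{"fn": "apply_moves", "kwargs": {"plan": [[[0, 0, -0.4], 0, 200], [[0, 0, -0.4], 0, 200], [[0, 0, -0.1], 0, 200], [[0, 0, 0], 0, 200], [[0, 0, 0], 0, 140], [[0, 0, 0], 0, 140], [[0, 0, 0], 0, 140], [[0, 0, 0], 0, 140], [[0, 0, 0.2], 0, 140], [[0, 0, 0.6], 0, 140]]}}

```text
time: 10.35
position: [482.0, 58.7, 136.6]
ee_rot: [[-0.004, 0.996, -0.094], [-0.001, -0.094, -0.996], [-1.0, -0.004, 0.001]]
force: [0.2, -0.2, 0.4]
width: 41.4
```

{"fn": "apply_moves", "kwargs": {"plan": [[[0, 0, 0.8], 0, 140], [[0, 0, 1], 0, 140], [[0, 0.2, 1], 0, 0], [[0.2, 0.6, 0.9], 0, 0], [[0.3, 0.8, 0.7], 0, 0], [[0.2, 0.8, 0], 0, 0], [[0.2, 0.8, 0], 0, 0], [[0.2, 0.8, 0], 0, 0], [[0.2, 0.8, 0], 0, 0], [[0.2, 0.8, 0], 0, 0]]}}

```text
time: 11.18
position: [528.4, 227.9, 270.4]
ee_rot: [[0.0, 0.996, -0.094], [0.0, -0.094, -0.996], [-1.0, 0.0, -0.0]]
force: [-0.6, 1.1, -0.0]
width: 91.6
```

```bash
python3 - <<'E'
from h import *
np.set_printoptions(precision=1,suppress=True)
print(arm.state()['position'])
d=cap('scene'); save(d,'s2.png',(90,120,430,310),2.3)
d=cap('top'); P=cloud(d); Z=P[...,2]; hsv=cv2.cvtColor(d['pixels'],cv2.COLOR_RGB2HSV)
m=((Z>52)&(Z<72)&(hsv[...,1]<90)&(P[...,0]<548)&(P[...,0]>300)).astype(np.uint8)
n,l,st,c=cv2.connectedComponentsWithStats(m)
for i in range(1,n):
    if st[i,4]>40: print(c[i],st[i,4],np.median(P[l==i],0))
E
```

```text
[528.4 227.9 270.4]
[280.1 235.2] 119 [527.6   6.7  66.3]
[442.7 233.8] 99 [ 537.6 -372.5   60.1]
[303.5 246.4] 116 [502.8 -48.3  65.9]
[257.8 253. ] 119 [485.   57.1  65.9]
```

View pics/s2.png

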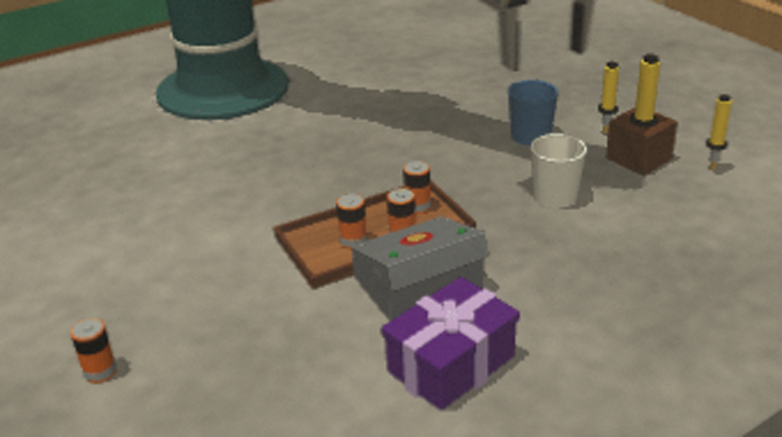

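The third cell stands upright at crop (416,185) in the tray, and the fourth is on the ledge at (93,350). The cups and tin have not moved. Now for the probe.

{"fn": "apply_moves", "kwargs": {"plan": [[[0.2, 0.9, 0], 0, 0], [[0.2, 0.9, 0], 0, 0], [[0.2, 0.9, 0], 0, 0], [[0.2, 0.9, 0], 0, 0], [[0.13, 0.8, 0], 0, 0], [[0.1, 0.68, 0], 0, 0], [[0, 0, 0], 0, 0], [[0, 0, -0.3], 0, 0], [[0, 0, -0.5], 0, 0], [[0, 0, -0.5], 0, 0]]}}

```text
time: 12.12
position: [559.8, 376.9, 230.3]
ee_rot: [[0.001, 0.995, -0.096], [-0.001, -0.096, -0.995], [-1.0, 0.001, 0.001]]
force: [-0.3, -0.3, -0.5]
width: 92.0
```

```bash
python3 - <<'E'
from h import *
s=arm.state(); print(s['position'],s['force'])
d=cap('scene'); save(d,'s3.png',(290,90,430,210),5)
E
```

```text
[559.79080577 376.87820833 230.28885165] [-0.31056212 -0.31348157 -0.45541019]
```

View pics/s3.png

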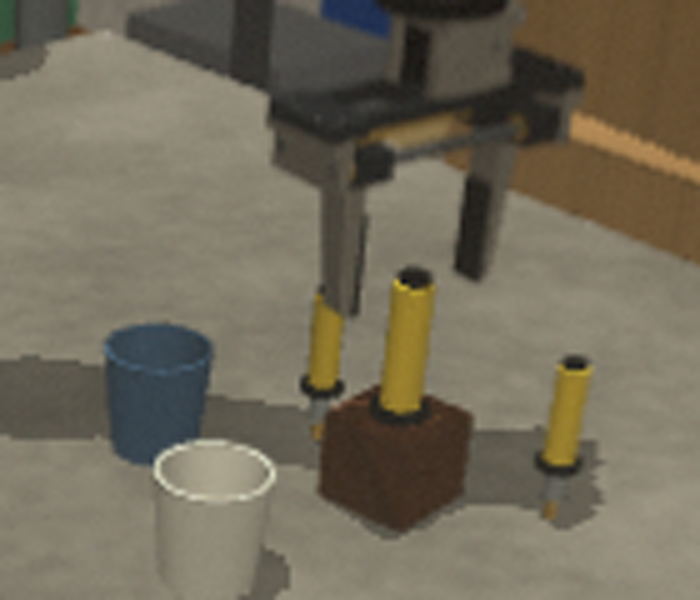

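The crop shows the open fingers straddling the probe at (412,345) with the small probes clear of them. I'll descend and grip.

{"fn": "apply_moves", "kwargs": {"plan": [[[0, 0.08, -0.5], 0, 0], [[0, 0, -0.5], 0, 0], [[0, 0, -0.5], 0, 0], [[0, 0, 0], 0, 220], [[0, 0, 0], 0, 220], [[0, 0, 0], 0, 220], [[0, 0, 0], 0, 220], [[0, 0, 0], 0, 220], [[0, 0, 0], 0, 220], [[0, 0, 0], 0, 220]], "newtons": 20}}

```text
time: 13.0
position: [559.4, 381.8, 186.3]
ee_rot: [[0.001, 0.996, -0.094], [0.0, -0.094, -0.996], [-1.0, 0.001, -0.001]]
force: [-0.3, 0.1, 0.2]
width: 46.9
```

{"fn": "apply_moves", "kwargs": {"plan": [[[0, 0, 0], 0, 230], [[0, 0, 0], 0, 230], [[0, 0, 0], 0, 230], [[0, 0, 0], 0, 230], [[0, 0, 0], 0, 230], [[0, 0, 0], 0, 230], [[0, 0, 0.3], 0, 230], [[0, 0, 0.3], 0, 230], [[0, 0, 0.3], 0, 230], [[0, 0, 0.3], 0, 230]]}}

```text
time: 13.83
position: [559.3, 381.5, 223.0]
ee_rot: [[0.0, 0.996, -0.095], [-0.0, -0.095, -0.996], [-1.0, 0.0, 0.0]]
force: [0.4, -0.5, -0.9]
width: 25.4
```

{"fn": "apply_moves", "kwargs": {"plan": [[[0, 0, 0], 0, 230], [[-0.15, 0.014, 0], 0, 230], [[-0.15, 0.014, 0], 0, 230], [[-0.15, 0.014, 0], 0, 230], [[-0.15, 0.014, 0], 0, 230], [[-0.15, 0.014, -0.03], 0, 230], [[-0.15, 0.014, -0.03], 0, 230], [[-0.15, 0.014, -0.03], 0, 230], [[-0.15, 0.014, -0.03], 0, 230], [[-0.12, 0.01, -0.02], 0, 230]], "newtons": 4}}

```text
time: 14.67
position: [519.0, 385.5, 217.3]
ee_rot: [[-0.0, 0.996, -0.094], [-0.0, -0.094, -0.996], [-1.0, -0.0, 0.0]]
force: [0.9, 0.7, -1.4]
width: 26.1
```

```bash
cat >> h.py <<'E'
TX=np.array([.9957,-.093,0]); TY=np.array([.093,.9957,0])
def axis(box):
    "probe axis: yellow handle in the scene view; returns image-plane silhouettes and cloud fit; box=world xyz lo,hi"
    d=cap('scene'); P=cloud(d); hsv=cv2.cvtColor(d['pixels'],cv2.COLOR_RGB2HSV)
    m=(hsv[...,0]>18)&(hsv[...,0]<36)&(hsv[...,1]>110)&((P>box[0])&(P<box[1])).all(2)
    q=P[m]; u,s,vt=np.linalg.svd(q-q.mean(0)); a=vt[0]*np.sign(vt[0,2])
    rc=cv2.fitLine(np.argwhere(m)[:,::-1].astype(np.float32),cv2.DIST_HUBER,0,.01,.01).ravel()
    # plane through camera centre and image line, intersected with the plane spanned by TX and z
    uv=np.array([rc[2:]-30*rc[:2],rc[2:]+30*rc[:2]]); n=cv2.undistortPoints(uv.reshape(-1,1,2).astype(float),d['K'],d['D']).reshape(-1,2)
    r=np.c_[n,[1,1]]@d['R']; N=np.cross(r[0],r[1]); b=np.cross(N,TY); b/=np.linalg.norm(b); b*=np.sign(b[2])
    print('n',len(q),'mean',q.mean(0).round(1),'cloud axis',a.round(3),'tilt x,y',np.degrees([np.arctan2(a@TX,a[2]),np.arctan2(a@TY,a[2])]).round(1),'| image-line tilt if in x-z plane',np.degrees(np.arctan2(b@TX,b[2])).round(1))
    return d
E
python3 - <<'E'
from h import *
s=arm.state(); print(s['position'],s['force'],s['width'])
d=axis(([460,330,60],[610,430,220])); save(d,'s4.png',(290,90,430,210),5)
E
```

```text
[518.96069655 385.46748328 217.2811554 ] [ 0.94900702  0.74166698 -1.44334996] 26.149873559446586
n 290 mean [522.4 384.8 121.8] cloud axis [ 0.513 -0.114  0.851] tilt x,y [31.5 -4.4] | image-line tilt if in x-z plane 20.2
```

View pics/s4.png

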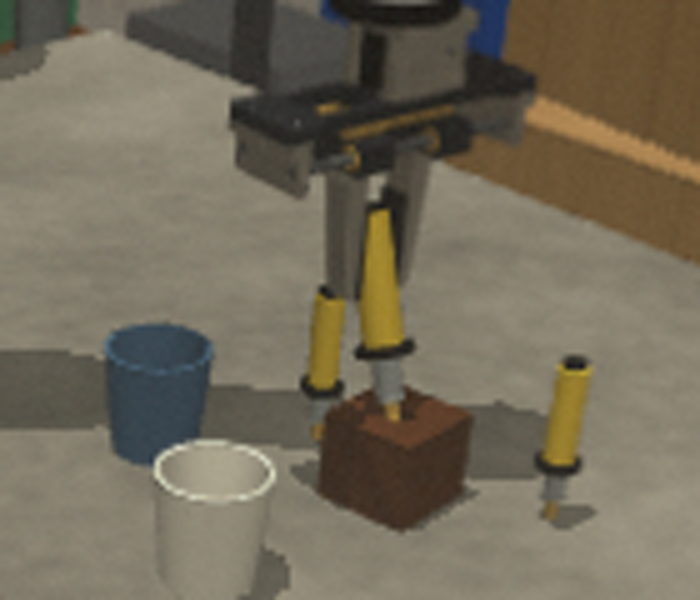

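```bash
sed -i 's/((P>box\[0\])&(P<box\[1\])).all(2)/((P>box[0])\&(P<box[1])).all(2)\&~((P[...,0]<505)\&(P[...,2]<118)\&(P[...,1]>300))/' h.py
python3 - <<'E'
from h import *
s=arm.state(); print(s['position'],s['force'],s['width'])
axis(([470,330,80],[610,430,220]))
d=cap('scene'); C=-d['R'].T@d['t']
def inpl(uv,p0=np.array([519,385.5,148.])):  # ray onto vertical plane through grip, normal TY
    r=onplane(d,uv,0)-C; k=((p0-C)@TY)/(r@TY); return C+r*k[:,None]
px=np.array([[380,207],[385,348],[396,415]])/5+[290,90]
q=inpl(px); print(q.round(1)); b=q[0]-q; print(np.degrees(np.arctan2(b[1:]@TX,b[1:,2])).round(1))
E
```

```text
[518.22650051 385.64585987 217.12100674] [-0.2771557   0.60764607 -1.09005316] 25.789370143583444
n 197 mean [537.  380.8 140. ] cloud axis [-0.266  0.081  0.961] tilt x,y [-15.8   3.3] | image-line tilt if in x-z plane -9.5
[[529.6 384.5 186.9]
 [547.7 382.8  99.3]
 [564.3 381.3  59.6]]
[-11.7 -15.3]
```

{"fn": "apply_moves", "kwargs": {"plan": [[[0, 0, 0], 0, 235], [[0, 0, 0], 0, 235], [[0, 0, 0.4], 0, 235], [[0, 0, 0.5], 0, 235], [[0, 0, 0.5], 0, 235], [[0, 0, 0.5], 0, 235], [[0, 0, 0.3], 0, 235], [[0, 0, 0], 0, 235], [[0.1, -0.5, 0], 0, 235], [[0.15, -0.8, 0], 0, 235]], "newtons": 35}}

```text
time: 15.65
position: [525.7, 347.6, 282.7]
ee_rot: [[-0.002, 0.996, -0.09], [0.001, -0.09, -0.996], [-1.0, -0.002, -0.001]]
force: [0.6, 0.2, -0.7]
width: 25.6
```

{"fn": "apply_moves", "kwargs": {"plan": [[[0.13, -0.9, 0], 0, 235], [[0.13, -0.9, 0], 0, 235], [[0.13, -0.9, 0], 0, 235], [[0.13, -0.9, 0], 0, 235], [[0.13, -0.9, 0], 0, 235], [[0.13, -0.9, 0], 0, 235], [[0.13, -0.9, 0], 0, 235], [[0.1, -0.7, 0], 0, 235], [[0, -0.3, 0], 0, 235], [[0, 0, 0], 0, 235]]}}

```text
time: 16.48
position: [557.2, 123.7, 282.6]
ee_rot: [[-0.002, 0.995, -0.099], [-0.002, -0.099, -0.995], [-1.0, -0.002, 0.002]]
force: [-0.1, -0.8, -1.9]
width: 25.6
```

```bash
python3 - <<'E'
from h import *
s=arm.state(); p=s['position']; print(p,s['force'],s['width'])
d=axis((p-[70,70,160],p+[70,70,0])); save(d,'s5.png',(200,90,370,220),4.6)
d=cap('top'); print('top tvec'); save(d,'t5.png',(200,140,340,260),4)
E
```

```text
[557.21833998 123.65131685 282.61042796] [-0.06047984 -0.83627483 -1.90427583] 25.64098052055936
n 292 mean [576.1 119.9 203.4] cloud axis [-0.289  0.079  0.954] tilt x,y [-17.2   3.1] | image-line tilt if in x-z plane -12.7
top tvec
```

View pics/s5.png

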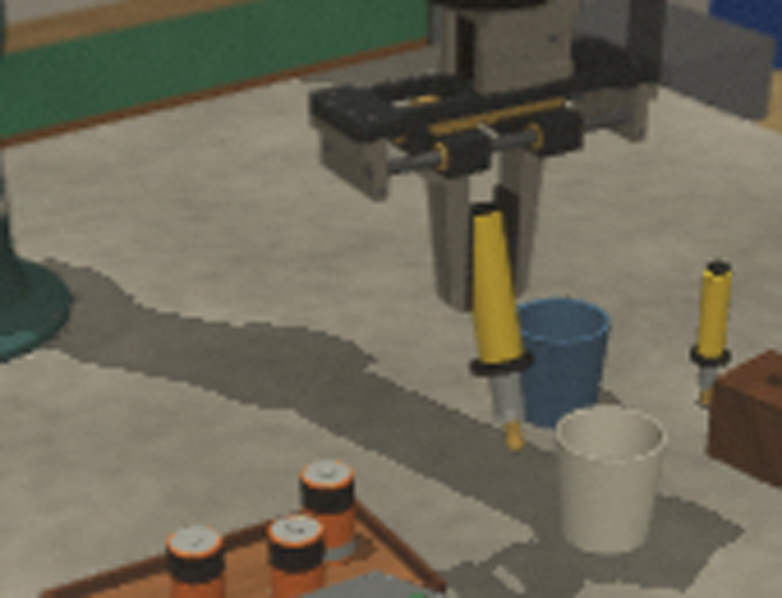

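```bash
cat >> h.py <<'E'
from scipy.optimize import least_squares
def fit():
    "axis of the held probe: cylinder r=13 fitted to the yellow handle points of the scene view, and tip from its brass pixels"
    p=arm.state()['position']; d=cap('scene'); P=cloud(d); hsv=cv2.cvtColor(d['pixels'],cv2.COLOR_RGB2HSV)
    near=((P>p-[70,70,145])&(P<p+[70,70,0])).all(2)
    Y=near&(hsv[...,0]>18)&(hsv[...,0]<36)&(hsv[...,1]>110)&(P[...,2]>p[2]-125); q=P[Y]
    f=lambda v:np.linalg.norm(np.cross(q-np.array([v[0],v[1],q[:,2].mean()]),(a:=np.array([v[2],v[3],1])/np.linalg.norm([v[2],v[3],1]))),axis=1)-13
    C=-d['R'].T@d['t']; c0=q.mean(0)+10*(q.mean(0)-C)/np.linalg.norm(q.mean(0)-C)
    r=least_squares(f,[c0[0],c0[1],-.3,0],loss='soft_l1',f_scale=2); v=r.x; a=np.array([v[2],v[3],1])
    c=np.array([v[0],v[1],q[:,2].mean()])
    print('n',len(q),'z',q[:,2].min().round(),q[:,2].max().round(),'rms',np.sqrt(np.mean(r.fun**2)).round(1),'tilt x,y',np.degrees([np.arctan(a@TX),np.arctan(a@TY)]).round(1),'cov deg',np.degrees(np.sqrt(np.diag(np.linalg.inv(r.jac.T@r.jac))[2:])*2).round(1))
    g=c+a*(p[2]-69-c[2]); print('axis at grasp height rel TCP, in tester x,y:',((g-p)@TX).round(1),((g-p)@TY).round(1))
    return d,P,hsv,c,a/np.linalg.norm(a),p
def ray(d,uv,p0):
    "ray of pixel onto the vertical plane through p0 normal to TY"
    C=-d['R'].T@d['t']; r=onplane(d,uv,0)-C; return C+r*(((p0-C)@TY)/(r@TY))[:,None]
E
python3 - <<'E'
from h import *
np.set_printoptions(precision=1,suppress=True)
d,P,hsv,c,a,p=fit(); fit()
px=np.array([[487,208],[501,363],[513,432],[515,449]])/4.6+[200,90]
q=ray(d,px,p); print(q); print(np.degrees(np.arctan2((q[:1]-q[1:])@TX,q[0,2]-q[1:,2])), np.linalg.norm(q[0]-q,axis=1))
for u,v in px.round().astype(int): print(P[v,u],P[v-1,u],P[v,u-1])
E
```

```text
n 282 z 169.0 250.0 rms 1.7 tilt x,y [-19.3   0.9] cov deg [0.5 0.7]
axis at grasp height rel TCP, in tester x,y: 5.7 1.9
n 285 z 164.0 250.0 rms 1.6 tilt x,y [-19.4  -1.1] cov deg [0.5 0.7]
axis at grasp height rel TCP, in tester x,y: 5.8 1.5
[[559.  127.7 248.7]
 [577.1 126.  158.9]
 [591.6 124.7 119.9]
 [594.2 124.4 109.6]]
[-11.4 -14.2 -14.3] [  0.   91.7 133.  143.5]
[560.6 126.8 250.1] [560.8 126.6 253. ] [559.6 124.3 250.4]
[592.  114.2 168.5] [587.4 117.8 168.4] [591.8 111.  169.5]
[598.8 120.3 124.4] [598.7 120.3 127.4] [593.8 121.  121.9]
[453.7 241.6   1.1] [447.5 246.6   0.2] [450.6 240.    0.2]
```

The crop shows the probe held tilted, with its top at (487,208) and tip at (515,449). A cylinder fit gives a tilt of about 19.3° in the right direction. I'll move to hover just above the contact.

{"fn": "apply_moves", "kwargs": {"plan": [[[0.05, -0.8, 0], 0, 235], [[0.05, -0.9, 0], 0, 235], [[0.05, -0.9, 0], 0, 235], [[0, -0.9, 0], 0, 235], [[0, -0.8, 0], 0, 235], [[0, -0.4, 0], 0, 235], [[0, -0.18, -0.3], 0, 235], [[0, 0, -0.5], 0, 235], [[0, 0, -0.3], 0, 235], [[0, 0, 0], 0, 235]]}}

```text
time: 17.52
position: [560.6, -17.0, 247.9]
ee_rot: [[-0.005, 0.996, -0.092], [0.001, -0.092, -0.996], [-1.0, -0.005, -0.001]]
force: [-0.6, -0.1, -0.9]
width: 25.4
```

```bash
python3 - <<'E'
from h import *
np.set_printoptions(precision=1,suppress=True)
d,P,hsv,c,a,p=fit(); fit(); print(p,arm.state()['force'],arm.state()['width'])
save(d,'s6.png',(225,150,325,250),6)
E
```

```text
n 331 z 131.0 217.0 rms 1.4 tilt x,y [-19.6   0.2] cov deg [0.5 0.6]
axis at grasp height rel TCP, in tester x,y: 4.9 1.7
n 329 z 131.0 216.0 rms 1.4 tilt x,y [-19.7  -0. ] cov deg [0.4 0.6]
axis at grasp height rel TCP, in tester x,y: 4.9 1.6
[560.6 -17.  247.9] [-0.   0.2 -1.3] 25.279393149956853
```

View pics/s6.png

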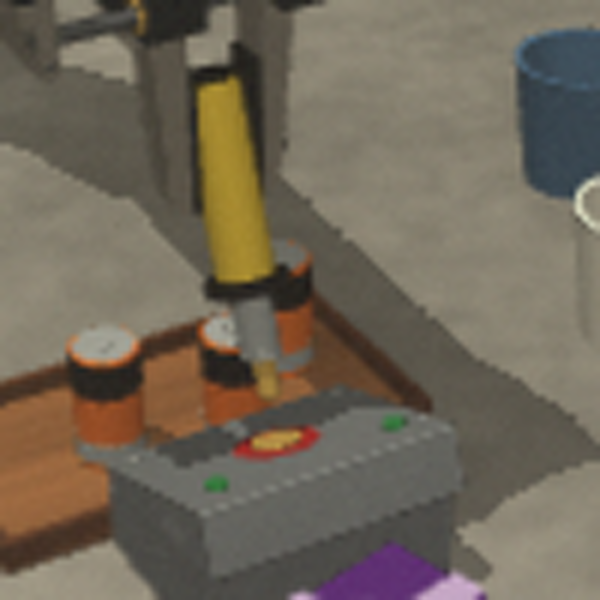

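```bash
python3 - <<'E'
from h import *
np.set_printoptions(precision=1,suppress=True)
np.set_printoptions(precision=1,suppress=True)
n=np.array([0,0,np.cos(np.radians(20))])-np.sin(np.radians(20))*TX
for k in range(2):
    d,P,hsv,c,a,p=fit(); C=-d['R'].T@d['t']
    m=((hsv[...,0]<6)|(hsv[...,0]>174))&(hsv[...,1]>150); m[:218]=0; m[240:]=0; m[:,:255]=0; m[:,290:]=0
    (u,v),ax,th=cv2.fitEllipse(cv2.convexHull(np.argwhere(m)[:,::-1].astype(np.int32))); print('ring px',u,v,ax)
    S=onplane(d,[[u,v]],63.5)[0]
    r=onplane(d,[[225+271/6,150+398/6]],0)[0]-C; r/=np.linalg.norm(r)
    # closest point on axis to tip ray
    A=np.c_[a,-r]; t=np.linalg.lstsq(A,C-c,rcond=None)[0]; T=c+a*t[0]; T2=C+r*t[1]
    print('spot',S,'tip on axis',T,'on ray',T2,'tip-spot in tester x,y and along n:',(T-S)@np.cross(TY,n),(T-S)@TY,(T-S)@n)
    q=P[m]; q=q[(q[:,2]>40)&(q[:,2]<90)]; print('ring cloud',np.median(q,0))
    print('tip-TCP',T-p)
E
```

```text
n 330 z 133.0 216.0 rms 1.4 tilt x,y [-19.4   0.1] cov deg [0.4 0.6]
axis at grasp height rel TCP, in tester x,y: 5.4 1.7
ring px 270.53228759765625 223.39768981933594 (3.86948561668396, 13.757472038269043)
spot [611.8 -23.7  63.5] tip on axis [603.2 -19.7  78.8] on ray [603.7 -18.8  78.9] tip-spot in tester x,y and along n: -3.1604553745399135 3.1103203167096107 17.422502599705847
ring cloud [614.7 -28.8  63.7]
tip-TCP [  41.4   -2.3 -171.2]
n 334 z 134.0 218.0 rms 1.5 tilt x,y [-19.7   0.2] cov deg [0.5 0.6]
axis at grasp height rel TCP, in tester x,y: 5.3 1.7
ring px 270.53228759765625 223.39768981933594 (3.86948561668396, 13.757472038269043)
spot [611.8 -23.7  63.5] tip on axis [604.  -20.3  79.4] on ray [604.5 -19.3  79.6] tip-spot in tester x,y and along n: -2.135324945340349 2.6579916165846362 17.75050346818438
ring cloud [613.2 -29.3  63.1]
tip-TCP [  41.8   -2.5 -171.1]
```

The crop shows the tip at (270,398) hovering above the disc at (276,440), about 17 mm away along the normal. I'll correct y by about -3 mm and approach along the normal in small steps.

{"fn": "apply_moves", "kwargs": {"plan": [[[0.02, -0.06, 0], 0, 235], [[0.02, -0.05, 0], 0, 235], [[0.03, -0.003, -0.08], 0, 235], [[0.03, -0.003, -0.08], 0, 235], [[0.03, -0.003, -0.08], 0, 235], [[0.03, -0.003, -0.08], 0, 235], [[0.03, -0.003, -0.08], 0, 235], [[0, 0, 0], 0, 235], [[0, 0, 0], 0, 235], [[0, 0, 0], 0, 235]]}}

```text
time: 18.55
position: [567.6, -22.8, 238.5]
ee_rot: [[-0.0, 0.996, -0.094], [0.0, -0.094, -0.996], [-1.0, -0.0, 0.0]]
force: [0.4, 0.7, -0.8]
width: 25.4
```

```bash
cat > look.py <<'E'
from h import *
import sys
np.set_printoptions(precision=2,suppress=True)
d,P,hsv,c,a,p=fit(); s=arm.state(); print(p,s['force'],s['ft_torque'],s['width'],s['time'])
save(d,sys.argv[1],(225,150,325,250),6)
E
python3 look.py s7.png
```

```text
n 331 z 123.0 206.0 rms 1.5 tilt x,y [-19.4  -0.1] cov deg [0.5 0.6]
axis at grasp height rel TCP, in tester x,y: 5.4 1.5
[567.64 -22.75 238.47] [ 0.51  0.08 -2.09] [ 0.06  0.01 -0.04] 25.541441794284243 18.6
```

{"fn": "apply_moves", "kwargs": {"plan": [[[0.01, 0, -0.031], 0, 235], [[0.01, 0, -0.031], 0, 235], [[0.01, 0, -0.031], 0, 235], [[0.01, 0, -0.031], 0, 235], [[0.01, 0, -0.031], 0, 235], [[0, 0, 0], 0, 235], [[0, 0, 0], 0, 235], [[0, 0, 0], 0, 235], [[0, 0, 0], 0, 235], [[0, 0, 0], 0, 235]]}}

```text
time: 19.43
position: [569.1, -22.8, 233.9]
ee_rot: [[-0.0, 0.996, -0.094], [-0.0, -0.094, -0.996], [-1.0, -0.0, 0.0]]
force: [-0.7, 0.3, -0.5]
width: 26.0
```

```bash
python3 look.py s8.png; python3 -c "
from h import *
F=[]
for i in range(4): cap('top'); F.append(arm.state()['force'])
print(np.mean(F,0),np.std(F,0))"
```

```text
n 332 z 118.0 202.0 rms 1.6 tilt x,y [-19.8  -0.2] cov deg [0.5 0.6]
axis at grasp height rel TCP, in tester x,y: 5.4 1.7
[569.11 -22.82 233.92] [-0.93 -0.47 -0.19] [0.08 0.13 0.05] 25.654133481418658 19.4833
[-0.68915664  0.00409486  0.02273336] [0.35926294 0.38684977 0.29790191]
```

Contact has just started at about 1.7 N. I'll press about 4 mm more.

{"fn": "apply_moves", "kwargs": {"plan": [[[0.01, 0, -0.031], 0, 235], [[0.012, -0.001, -0.031], 0, 235], [[0.012, -0.001, -0.031], 0, 235], [[0.012, -0.001, -0.031], 0, 235], [[0, 0, 0], 0, 235], [[0, 0, 0], 0, 235], [[0, 0, 0], 0, 235], [[0, 0, 0], 0, 235], [[0, 0, 0], 0, 235], [[0, 0, 0], 0, 235]]}}

```text
time: 20.52
position: [570.5, -22.9, 230.1]
ee_rot: [[-0.0, 0.996, -0.094], [-0.0, -0.094, -0.996], [-1.0, -0.0, 0.0]]
force: [-1.7, -0.3, 1.8]
width: 25.5
```

```bash
python3 look.py s9.png; python3 -c "
from h import *
F=[]
for i in range(6): cap('top'); F.append(arm.state()['force'])
print(np.mean(F,0),np.std(F,0))"
```

```text
n 333 z 112.0 197.0 rms 1.6 tilt x,y [-19.8  -0.2] cov deg [0.5 0.6]
axis at grasp height rel TCP, in tester x,y: 5.4 1.6
[570.47 -22.93 230.15] [-1.13 -0.35  2.94] [-0.07  0.35 -0.  ] 25.465592812515528 20.5667
[-1.5442144  -0.20414571  2.30625277] [0.51798272 0.43812423 0.40444598]
```

View pics/s9.png

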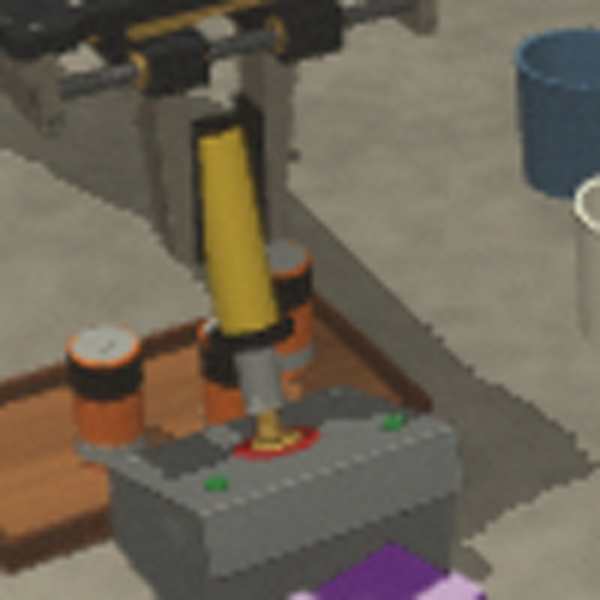

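The crop shows the plunger's tip on the brass disc at about (270,438), inside the red ring centred at (277,441). The rise over the free baseline is about 4 N, which is half-way in, and the tilt is about 19.8°. I'm handing in.

```bash
python3 -c "
from h import *
s=arm.state(); print(s['time'],s['force'],s['width']); print(arm.close_job())"
```

```text
20.8667 [-1.52524446 -0.23361809  2.54324113] 25.509013839007014
the job is handed in; nothing more can be done
None
```

The job is handed in at about 20.9 s, with the probe still gripped and pressed on the brass contact. `close_job` gave no verdict.

**Cells:** I stood two ledge cells in the tray beside the one already there. After the second placing, the camera showed all three upright on the tray floor, with tops about 66 mm high. The fourth cell was still standing on the ledge.

**Probe:** I took the largest probe, the one in the wooden block. The tool can only turn about the vertical, so I pivoted the probe in a light grip against the rim of its hole to tilt it. I then tightened the grip, lifted it out and pressed it on the contact.

**Last checks:**
- **Tilt:** the probe leans 19.8° towards the tray, against the face's 20°, with about 0° sideways.
- **Force:** the push is about 4 N above the free baseline, so the plunger should be about half-way in.
- **Grip:** the fingers are 25.5 mm apart on the 26 mm handle, at 35 N.
- **Bystanders:** I moved nothing near the cups or the tin. The last overall look, before taking the probe, showed them in place. After that I viewed only crops.

**Disagreement:** the two cameras put the contact's centre about 5 mm apart in x (606 and 611 mm). I aimed between them, so the tip could be 3 to 5 mm off centre, inside the 10 mm limit. I could not read the plunger depth directly; it is inferred from the force and the roughly 4 to 5 mm of travel after contact.

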